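Shut the lever-arch file

TASK

The papers are filed, so make the open lever-arch file ready for the shelf. With the fingertips, push its upright steel lever over towards the spine and down until it snaps shut and the arches meet the posts, and press the black compressor bar down its posts until it lies flat on the paper. Only push: do not lift the file or shove it about the desk, and leave the other desk things where they are.

Things in the scene. Friction and masses are not known exactly. Their poses are not given: they have to be found in the camera images.
- file: Open A4 lever-arch file, loose and flat on the table, about 2 kg with papers: navy boards 3 mm thick, 318 mm long, grey inside. Origin on the table, midway between its two posts; x along the spine, y from the paper towards the spine and front cover, z up. In y (mm): back board -207 to 78, spine 81 to 156, front cover 159 to 444, all lying flat.
- paper_top (a point): Middle of the top sheet of the A4 paper stack fixed in the file (297 along x by 210 mm), 30 mm above the table. In the file's frame the stack reaches from y = -198 to +12 mm.
- post_a (a point): Top, 62 mm above the table, of one of the two steel posts, 4.6 mm thick, at x = -40, y = 0 in the file's frame. The other is at x = +40.
- arch_end (a point): Free end of one of the two steel arches (4.2 mm rods in the planes x = -40 and x = +40 of the file's frame, axis at y = 42, z = 9), moved by the lever. Lever open: they lean to the spine (y 42 to 73 mm, up to 80 mm above the table). Lever shut: ends on the posts, up to 71 mm high, y 0 to 47. Between them, x -37 to +37 is free for fingers.
- lever_pivot (a point): Axis of the lever, at x = 0, y = 18, z = 14 mm in the file's frame; the axis runs along the file's x.
- lever_end (a point): End of the steel lever's finger ring, 60 mm (62 to the rim) from the lever's axis. The lever is a flat strip 15 mm wide (23 at the ring), 3 mm thick, at x = 0. Open, it stands almost upright (1.50 rad above level, end 74 mm above the table); shut, it lies almost flat towards the spine (0.12 rad above level, end at y = 78 in the file's frame, 21 mm above the table).
- arch_lever (a joint): Angle of the lever: 0 open (upright), 1.38 fully shut; grows as it goes over towards the spine and down. An over-centre spring holds it at either end: leaving the open stop takes about 6 N near the lever's end (0.3 N m), less and less up to dead centre at 0.70, past which it drives itself down to the shut stop.
- bar_top (a point): Middle of the upper face of the black plastic compressor bar, 130 x 20 x 4 mm, long side along the file's x, threaded on the two posts (y = 0). It starts raised on the posts, upper face 44 to 50 mm above the table; lying on the paper its upper face is 34 mm above the table.
- press_bar (a joint): How far the bar has been pushed down its posts, m: 0 at the top of its travel, starts between 0 and 0.006, 0.016 when it lies on the paper. It is stiff (about 4 N to move) and stays where it is left.
- stapler: A red and black desk stapler, 135 x 34 x 57 mm, a bystander; origin at the centre of its underside.
- stamp: A wooden-handled rubber stamp, 42 mm wide, 74 mm tall, a bystander; origin at the centre of its underside.
- highlighter: A yellow highlighter pen, 132 x 21 x 13 mm, lying on the paper, a bystander; origin at the centre of its underside.
- punch: A two-hole punch with a blue handle, 95 x 120 x 72 mm, a bystander; origin at the centre of its underside.
- mug: A white mug, 82 mm wide, 95 mm tall, a bystander; origin at the centre of its underside.
- tape: A black tape dispenser, 140 x 55 x 81 mm, a bystander; origin at the centre of its underside.

How it is judged (in metres and radians):
At the end, for the whole second after the job is handed in: The lever is snapped shut (within 0.08 rad of its stop), the compressor bar lies on the paper (within 1.5 mm), and the file lies still, flat on the table (value of joint arch_lever above 1.3 rad and value of joint press_bar above 0.0145 m and linear speed of file below 0.01 m/s and height (world z) of file below 0.004 m and angle between file's own z axis and vertical below 0.03 rad); the robot touches nothing.
It fails at once if the file is lifted (12 mm, or tilted by 0.1 rad) (height (world z) of file above 0.012 m or angle between file's own z axis and vertical above 0.1 rad).
It fails at once if the file is shoved more than 20 mm from where it lay (distance of file from where it was at the start of the episode above 0.02 m).
It fails at once if another desk thing is disturbed: stapler, stamp, highlighter, punch, mug or tape dispenser moved by more than 40 mm (distance of any of stapler, stamp, highlighter, punch, mug, tape from where it was at the start of the episode above 0.04 m).
It also fails if it takes over 35 s, if anything falls off the work surface, if the arm or the gripper's body presses on something with over 40 N, if the wrist force passes 120 N, or if a joint passes its speed limit or range.

ROBOT

A 6-joint arm with a two-finger parallel gripper is mounted at the origin on the work surface. World frame = base frame: x ahead of the robot, y to its left, z up, the work surface at z = 0. Lengths are in mm, angles in rad, forces in N, time in s.
With the tool pointing down it reaches from about 325 to 900 mm from the base axis. Payload 3.5 kg.
Tool frame: the origin (TCP) lies where the fingers leave the gripper's body, on its centre line; the fingertips stand 73 mm ahead of it and the grasp point (between the pads) lies 54 mm ahead of it; z points along the fingers, y is the line along which they close (so a half turn about z gives the same grasp; the last joint's range is limited). The gripper opens to 85 mm and grips with 20 to 120 N. Pads are 22 mm wide; open, the fingers measure 114 mm over their backs; the gripper's body (76 mm by 85 mm) begins 54 mm behind the grasp point. The pads swing forward as they close: fully open they stand 13 mm farther back than shut.
Start: joints at [1.111, 0.276, -0.026, 1.268, 0, 1.467], TCP at [218.305, 585.632, 303.913] pointing down, gripper open.
Joint ranges: [-3.12, 3.12], [-0.85, 1.88], [-1.08, 1.24], [-1.95, 2.15], [-1.57, 1.53], [-3.14, 3.14]. Speed limits (rad/s): [2.57, 2.57, 3.14, 3.14, 3.14, 3.14].

INTERFACE

Orientations are given as [roll, pitch, yaw] about the fixed x, y, z axes, in that order (R = Rz(yaw) Ry(pitch) Rx(roll)).
In Python, from plant import ctrl gives the robot as it stands. The module is installed in compiled form; this text tells all that it offers.
- The arm moves only by the tool jog_arm, never from a script. Its argument "increments" is a list of rows, each a list of 3 entries, a list of its own where there are three numbers: the shift along the world's x, y, z in mm, then the turn, a rotation vector about the world's x, y, z in degrees, then the opening in per cent of the stroke, from 0 (shut) to 100 (fully open). In form: [[[x, y, z], [rx, ry, rz], gripper], ...]. A call has exactly 10 rows; each row shifts and turns the commanded pose from where the row before left it; what a row does not reach is not made up. A row lasts 1/10 s, in which the tool goes at most 50 mm and 8.59 degrees, less where a joint would pass 70% of its speed; a pose out of reach is approached as far as the arm can. A call is refused whole if a number of a shift passes 50 or a number of a turn 8.59, either way. A call with a gripper value outside its range is refused whole. The fingers move at their own pace and stop on an object; "newtons" is the grip in N (left out, the last holds). Time passes only in rows, so rows that do not move let the fingers close, or fill a call up. It gives the time, the measured TCP pose, the force, the opening and the grip force at its end, in the units of the state.
- ctrl.get_obs(): the state, without advancing time (a new reading comes with each control period).
- ctrl.read_camera(name): name is "scene" or "side" or "wrist"; returns a dict with "color" (384x512x3 uint8, red, green, blue), "range_z" (384x512 float32, mm along the optical axis (not along the pixel's ray), 0 where there is no reading), "camera_matrix" (3x3 intrinsics, pixels), "R" (3x3) and "t" (3): a world point X has camera coordinates R X + t. Camera axes: x right, y down, z forward; pixel columns grow to the right and rows downward; lengths in mm; the calibration is good to about 2 mm. A picture is of the moment at which its call begins.
- ctrl.close_job(): hands the job in; it is judged then, once.
Trained networks look in the newest picture that a camera, given by its name, has taken for a name from the list of things; names that differ only in an ending like _2 or _b are one class to them, and where a whole thing is asked for, a point or a joint stands for the part that bears it (a point fixed in the world has none). Each returns a list of dicts, best first, with "conf" (0 to 1); they miss things now and then, are a little off and sometimes report something else, mostly with a low value. They report only what shows in the picture. A call takes as long as a camera call.
- ctrl.silhouettes(camera, name): "region" (384x512 bool, what is visible of it).
- ctrl.tip_of(camera, name): "at" ([x, y, z] in mm, in world coordinates, good to about 4 mm: a listed point, or the origin of a listed thing).
The state is a dict: "time": time; "qpos": joint angles; "joint_velocities": joint speeds; "effort": joint torques, N m; "position": TCP position; "tcp_rot": TCP orientation; "force": force on the tool from outside, world axes, zero at the start; "ft_torque": the same for the moment, N m; "finger_gap": finger opening in mm; "finger_force": force on a finger pad.
Only numpy, scipy, OpenCV 4.12 (cv2) and the standard library are available. Lean on these libraries where they do the work, as an engineer would, in place of code of your own. Each camera call takes 0.05 s, during which the arm holds its last target. There are 200 camera calls.

## Working session

There is one attempt and no reset: what is moved stays moved. The work goes in short steps, Python scripts to look and compute and a tool call to move; the robot and the scene stay as the last step left them, time stands still between calls to the robot, and variables do not carry over. Pictures are saved under pics/ and viewed, at most 10 in all, crops included, and the job is handed in when it is done.

Besides the shell and the picture viewer there is one more tool, called after ">>>" as a command line: name --argument value ..., lists and objects as JSON in quotes. jog_arm: Moves the arm, as the interface text tells. Its arguments: {"type":"object","properties":{"increments":{"type":"array"},"newtons":{"type":"number"}},"required":["increments"]}

```bash
mkdir -p pics
cat > h.py <<'E'
import numpy as np, cv2
from plant import ctrl
def look(cams,names):
    for c in cams:
        im=ctrl.read_camera(c); cv2.imwrite(f'pics/{c}_{ctrl.get_obs()["time"]:.2f}.png',im['color'][:,:,::-1])
        for n in names:
            for r in ctrl.tip_of(c,n)[:2]:
                p=np.array(r['at']); q=im['camera_matrix']@(im['R']@p+im['t']); print(c,n,round(r['conf'],2),p.round(1),(q[:2]/q[2]).round())
E
python3 - <<'E'
from h import *
print(ctrl.get_obs())
look(['scene','side','wrist'],['file','paper_top','post_a','arch_end','lever_pivot','lever_end','bar_top','stapler','stamp','highlighter','punch','mug','tape'])
print(ctrl.get_obs()['time'])
E
ls pics
```

```text
{'time': 0.0, 'qpos': array([ 1.11061047e+00,  2.77162506e-01, -2.78903243e-02,  1.26802798e+00,
        3.40552007e-06,  1.46738595e+00]), 'joint_velocities': array([-0.00059392, -0.00021955,  0.00147563,  0.00069477, -0.00014294,
       -0.00171396]), 'effort': array([-8.66939426e-04, -4.45509088e+01,  2.95201206e+01,  1.64821831e-02,
       -2.24893215e-04, -3.69079316e-06]), 'position': array([218.01867687, 585.07175696, 302.73676787]), 'tcp_rot': array([-3.13932073e+00, -2.39205502e-04,  2.78481690e+00]), 'force': array([ 0.50365074, -0.28125509, -0.26547195]), 'ft_torque': array([-0.07420043, -0.00021037,  0.00399512]), 'finger_force': 0.0, 'finger_gap': 85.42591224945798}
side file 0.68 [468.2  48.2  -1.4] [270. 208.]
side file 0.31 [465.   67.6  13. ] [269. 208.]
side paper_top 0.83 [496.6 -40.9  29.4] [268. 189.]
side paper_top 0.67 [504.2 356.1   3.4] [240. 255.]
side post_a 0.7 [436.2  37.   64.5] [278. 194.]
side arch_end 0.56 [419.4  78.3  80. ] [281. 197.]
side lever_pivot 0.67 [464.   69.2  13.7] [269. 208.]
side lever_end 0.39 [463.5  67.   72.6] [270. 195.]
side bar_top 0.7 [312.5 277.    2.2] [299. 250.]
side bar_top 0.67 [472.8  50.7  50.7] [269. 197.]
side stapler 0.73 [313.1 274.6   4. ] [299. 249.]
side stamp 0.58 [504.7 355.1   1.5] [240. 255.]
side highlighter 0.69 [543.6 -79.   29.2] [259. 183.]
side highlighter 0.31 [497.6 -43.2  28.9] [268. 189.]
side punch 0.85 [ 4.271e+02 -5.026e+02 -4.000e-01] [301. 149.]
side punch 0.64 [ 622.9 -492.6   -3.4] [263. 146.]
side mug 0.88 [ 619.1 -489.1   -3.8] [264. 147.]
side tape 0.66 [484.4 655.9   0. ] [217. 324.]
wrist stapler 0.52 [310.1 274.7  -1.3] [ 96. 291.]
wrist tape 0.6 [484.2 655.    3.9] [355. 309.]
2.1
scene_0.05.png
side_0.75.png
wrist_1.45.png
```

Run:
```python
import cv2,numpy as np
a=cv2.imread('pics/scene_0.05.png');b=cv2.imread('pics/side_0.75.png')
c=cv2.resize(b[130:290,180:400],None,fx=3.6,fy=3.6,interpolation=cv2.INTER_CUBIC); cv2.imwrite('pics/sidecrop.png',c)
```

```text
(no output)
```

View pics/sidecrop.png

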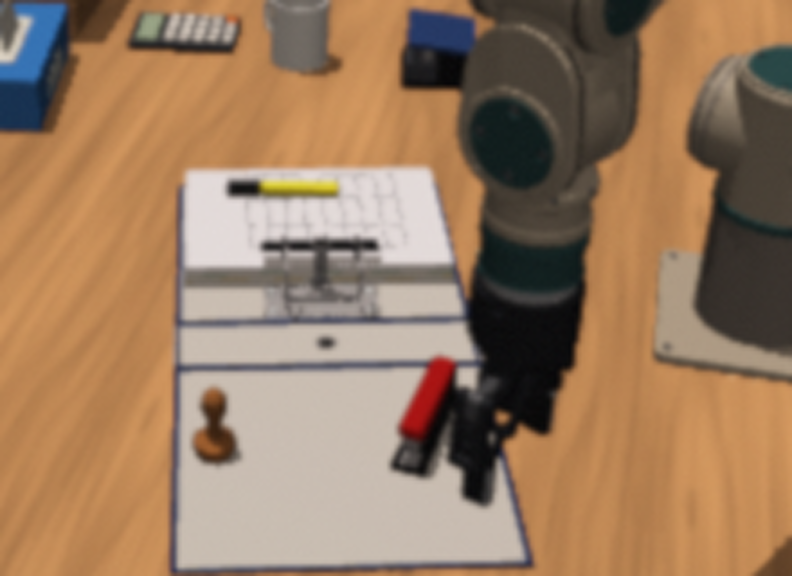

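View pics/scene_0.05.png

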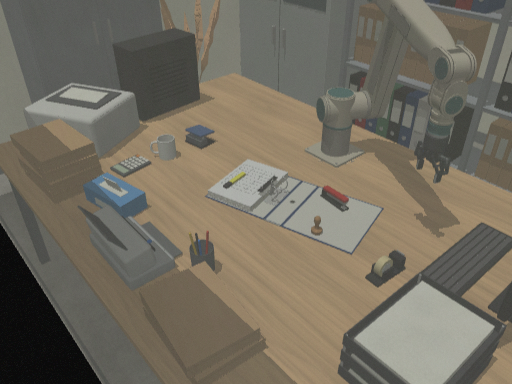

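The side view agrees with the network points: file origin near (468, 48), file y about 17° from world +y, bar at crop (320, 243), lever at crop (322, 265), highlighter at the back of the paper. Next I shut the fingers and go above it.

>>> jog_arm --increments '[[[24,-45,0],[0,0,-5.2],0],[[24,-50,0],[0,0,-5.2],0],[[24,-50,0],[0,0,-5.2],0],[[24,-50,0],[0,0,-5.2],0],[[24,-50,0],[0,0,-5.2],0],[[24,-50,0],[0,0,-5.2],0],[[24,-50,0],[0,0,-5.2],0],[[24,-50,0],[0,0,-5.2],0],[[24,-50,0],[0,0,-5.2],0],[[24,-50,0],[0,0,-5.2],0]]' --newtons 40

```text
time: 3.1
position: [437.1, 133.9, 304.3]
tcp_rot: [3.14, 0.0, 1.874]
force: [0.1, 1.3, -0.1]
finger_gap: 0.1
finger_force: 0.0
```

```bash
python3 - <<'E'
from h import *
o=ctrl.get_obs();print(o['time'],o['position'],o['tcp_rot'],o['finger_gap'])
im=ctrl.read_camera('wrist');print(-im['R'].T@im['t'],im['R'])
look(['wrist'],['file','post_a','lever_pivot','lever_end','bar_top','paper_top','arch_end'])
look(['scene'],['post_a','lever_pivot','bar_top'])
print(ctrl.get_obs()['time'])
E
ls pics
```

```text
3.1 [437.10272686 133.91169824 304.32487886] [3.14030507e+00 7.28575125e-05 1.87355181e+00] 0.05498288537687112
[416.3048899  201.86970459 375.12068639] [[ 0.95455834  0.2980204   0.00148476]
 [ 0.2864086  -0.91872033  0.27188799]
 [ 0.08239224 -0.2591077  -0.96232776]]
wrist file 0.94 [467.2  50.6  -3.6] [260. 224.]
wrist post_a 0.78 [433.2  35.4  61.3] [231. 246.]
wrist lever_pivot 0.82 [465.3  67.3  11.4] [262. 217.]
wrist lever_end 0.69 [465.1  67.3  75.8] [263. 236.]
wrist lever_end 0.26 [467.3  51.6  -2.3] [260. 224.]
wrist bar_top 0.84 [472.1  48.5  49.6] [263. 241.]
wrist paper_top 0.72 [494.8 -37.1  31.7] [261. 291.]
wrist paper_top 0.5 [468.  64.  11.] [263. 219.]
wrist arch_end 0.89 [421.   83.7  78.7] [231. 214.]
wrist arch_end 0.48 [ 5.050e+02  3.564e+02 -2.000e-01] [364.   6.]
3.75
scene_0.05.png
scene_3.60.png
side_0.75.png
sidecrop.png
wrist_1.45.png
wrist_3.20.png
```

View pics/wrist_3.20.png

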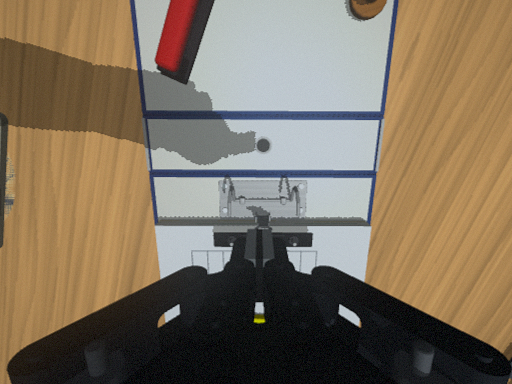

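Run:
```python
import numpy as np
# least squares yaw+origin from network points (wrist, side); file-frame xy
P=[((0,0),(467.2,50.6)),((-40,0),(433.2,35.4)),((0,18),(465.3,67.3)),((0,22.2),(465.1,67.3)),((0,0),(472.1,48.5)),((0,-93),(494.8,-37.1)),
((0,0),(468.2,48.2)),((-40,0),(436.2,37)),((0,18),(464,69.2)),((0,22.2),(463.5,67)),((0,0),(472.8,50.7)),((0,-93),(496.6,-40.9))]
a=np.array([p[0] for p in P],float);b=np.array([p[1] for p in P])
A=a@[1,1j];B=b@[1,1j]
am,bm=A.mean(),B.mean();r=np.sum((B-bm)*np.conj(A-am));r/=abs(r);o=bm-r*am
print('yaw',np.degrees(np.angle(r)),'origin',o,'res',np.round(B-(o+r*A),1))
```

```text
yaw 16.65268999095963 origin (470.4485844168487+48.94138668196038j) res [-3.2+1.7j  1.1-2.1j  0. +1.1j  1. -2.9j  1.7-0.4j -2.3+3.1j -2.2-0.7j
  4.1-0.5j -1.3+3.j  -0.6-3.2j  2.4+1.8j -0.5-0.7j]
```

Wrist view: bar at row 239 (cols 214–312), posts at (237, 241) and (292, 241), lever at (260, 212), hinges at rows 173 and 116, and the fingers in front. I'll check origin and yaw against the hinge and board edges.

Run:
```python
from h import *
im=ctrl.read_camera('wrist');K,R,t=im['camera_matrix'],im['R'],im['t'];c=-R.T@t
def w(u,v,z):
    d=R.T@np.linalg.solve(K,[u,v,1]); return (c+d*(z-c[2])/d[2])[:2]
g=im['color'].astype(int)
blue=(g[:,:,2]-g[:,:,0]>25)
ex=np.array([np.cos(np.radians(16.65)),np.sin(np.radians(16.65))]);ey=np.array([-ex[1],ex[0]]);o=np.array([470.4,48.9])
def f(p): return np.round([(p-o)@ex,(p-o)@ey],1)
for u in (170,200,235,290,330,360):
    for lo,hi,y in ((160,185,79.5),(105,125,157.5)):
        v=np.where(blue[lo:hi,u])[0]+lo
        if len(v): print('hinge',y,u,v.mean().round(1),f(w(u,v.mean(),2)))
for v in (140,155,185,205):
    x=np.where(blue[v])[0]; x=x[(x>140)&(x<390)]
    if len(x): print('edges',v,x.min(),x.max(),f(w(x.min(),v,3)),f(w(x.max(),v,3)))
for u,v in ((237,241),(292,241)): print('post',f(w(u,v,50)),f(w(u,v,62)))
for u,v in ((214,239),(312,239)): print('bar',f(w(u,v,50)))
print('lever',f(w(260,212,74)))
for n in ('press_bar',): 
    for z in ctrl.silhouettes('wrist',n)[:1]:
        m=z['region'];ys,xs=np.where(m);print(z['conf'],xs.min(),xs.max(),ys.min(),ys.max(), np.median(im['range_z'][m]))
        vv,uu=np.where(m);Z=im['range_z'][m];k=Z>0
        X=(R.T@((np.linalg.solve(K,np.vstack([uu,vv,0*uu+1]))*Z)[:,k]-t[:,None])).T
        print('bar z',np.percentile(X[:,2],[10,50,90]),f(np.median(X[:,:2],0)))
cv2.imwrite('pics/w2.png',im['color'][:,:,::-1])
```

```text
hinge 79.5 170 180.0 [-132.2   80.5]
hinge 157.5 170 119.0 [-126.2  163.4]
hinge 79.5 200 180.0 [-89.9  81.3]
hinge 157.5 200 121.0 [-86.5 161.5]
hinge 79.5 235 180.5 [-40.5  81.4]
hinge 157.5 235 121.5 [-40.  161.7]
hinge 79.5 290 181.0 [37.1 82.1]
hinge 157.5 290 122.0 [ 33.2 162.4]
hinge 79.5 330 181.5 [93.6 82.3]
hinge 157.5 330 122.5 [ 86.5 162.7]
hinge 79.5 360 182.0 [136.1  82.4]
hinge 157.5 360 123.0 [126.5 162.7]
edges 140 380 381 [155.8 141.1] [157.1 141.1]
edges 155 152 378 [-154.   115.4] [155.8 120.9]
edges 185 153 376 [-156.4   73.1] [158.8  78.6]
edges 205 154 373 [-157.6   43.4] [158.5  49. ]
post [-34.3  11.1] [-33.3  16.8]
post [37.8 12.4] [36.1 18. ]
bar [-64.3  13.4]
bar [63.8 15.7]
lever [-5.1 60.2]
0.59 214 312 240 255 355.56042
bar z [49.47710333 50.59710576 51.68781375] [36.3  1.6]
```

```bash
python3 -c "
from plant import ctrl
o=ctrl.get_obs();print(o['time'],o['position'],o['tcp_rot'],o['force'])"
```

```text
3.85 [436.36443147 136.3380329  303.90830094] [-3.14158537e+00 -5.10214523e-06  1.87840198e+00] [ 0.52034955 -0.3849842  -0.35912257]
```

>>> jog_arm --increments '[[[12,-30,0],[0,0,-0.3],0],[[12,-30,0],[0,0,-0.3],0],[[12,-29,-20],[0,0,0],0],[[0,0,-30],[0,0,0],0],[[0,0,-30],[0,0,0],0],[[0,0,-30],[0,0,0],0],[[0,0,-30],[0,0,0],0],[[0,0,0],[0,0,0],0],[[0,0,0],[0,0,0],0],[[0,0,0],[0,0,0],0]]'

```text
time: 4.85
position: [474.0, 46.9, 165.6]
tcp_rot: [3.139, 0.001, 1.867]
force: [0.3, -0.3, 0.2]
finger_gap: 0.0
finger_force: 0.0
```

Run:
```python
from h import *
print(ctrl.get_obs()['position'])
a=ctrl.read_camera('wrist')['color'];b=ctrl.read_camera('side')['color']
b=cv2.resize(b[150:250,210:330],(512,427),interpolation=cv2.INTER_CUBIC)
a=a[100:384]
c=np.vstack([cv2.resize(a,(512,284))[:160],b])
cv2.imwrite('pics/n1.png',c[:,:,::-1])
```

```text
[473.95607592  46.86664777 165.64490907]
```

View pics/n1.png

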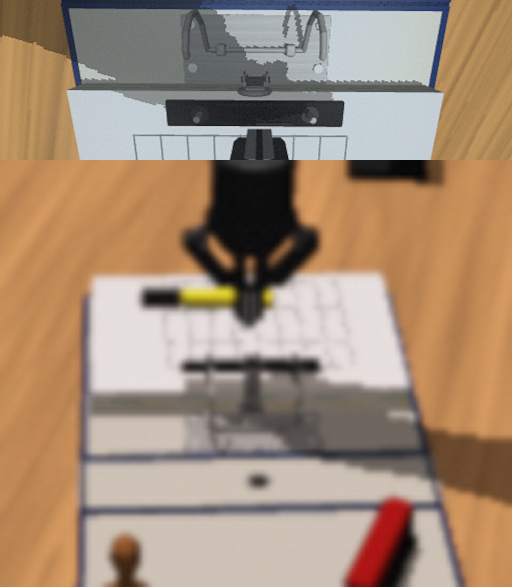

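The tip is centred over the bar between the posts (tip col 259, bar cols 166–344 in the upper panel), clear of the lever. I'll press down.

>>> jog_arm --increments '[[[0,0,-10],[0,0,0],0],[[0,0,-10],[0,0,0],0],[[0,0,-10],[0,0,0],0],[[0,0,-10],[0,0,0],0],[[0,0,-3],[0,0,0],0],[[0,0,-3],[0,0,0],0],[[0,0,-3],[0,0,0],0],[[0,0,-3],[0,0,0],0],[[0,0,-3],[0,0,0],0],[[0,0,-2],[0,0,0],0]]'

```text
time: 5.95
position: [472.1, 46.8, 106.7]
tcp_rot: [-3.141, -0.0, 1.867]
force: [-4.3, 0.6, 20.1]
finger_gap: -0.1
finger_force: 11.1
```

>>> jog_arm --increments '[[[0,0,-1],[0,0,0],0],[[0,0,-1],[0,0,0],0],[[0,0,0],[0,0,0],0],[[0,0,4],[0,0,0],0],[[0,0,10],[0,0,0],0],[[0,0,10],[0,0,0],0],[[0,0,5],[0,0,0],0],[[0,0,0],[0,0,0],0],[[0,0,0],[0,0,0],0],[[0,0,0],[0,0,0],0]]'

```text
time: 6.95
position: [472.3, 46.8, 133.6]
tcp_rot: [-3.141, -0.0, 1.867]
force: [1.2, -0.3, 1.2]
finger_gap: 0.0
finger_force: 0.0
```

Run:
```python
from h import *
im=ctrl.read_camera('wrist');K,R,t=im['camera_matrix'],im['R'],im['t']
for n in ('press_bar','paper_top','post_a'):
    for z in ctrl.silhouettes('wrist',n)[:1]:
        m=z['region'];vv,uu=np.where(m);Z=im['range_z'][m];k=Z>0
        X=(R.T@((np.linalg.solve(K,np.vstack([uu,vv,0*uu+1]))*Z)[:,k]-t[:,None])).T
        print(n,z['conf'],len(X),np.percentile(X[:,2],[10,50,90]).round(1))
    print([ (round(r['conf'],2),np.round(r['at'],1)) for r in ctrl.tip_of('wrist',n)[:2]])
for n in ('file','lever_pivot','lever_end'): print(n,[ (round(r['conf'],2),np.round(r['at'],1)) for r in ctrl.tip_of('wrist',n)[:2]])
cv2.imwrite('pics/n2.png',im['color'][:,:,::-1]); print(ctrl.get_obs())
```

```text
press_bar 0.72 4707 [34.1 35.  36. ]Traceback (most recent call last):
  File "<stdin>", line 8, in <module>
ValueError: it knows: arch_end, bar_top, file, highlighter, lever_end, lever_pivot, mug, paper_top, post, punch, stamp, stapler, tape
```

Bar face now measures 35 mm (it was 50.6) and it was pressed against a stop with 20 N or more, so it lies on the paper. Next I push the lever along its arc.

>>> jog_arm --increments '[[[-2,6.7,0],[0,0,0],0],[[-1.7,5.7,0],[0,0,0],0],[[-1.5,4.8,-1],[0,0,0],0],[[-1.5,4.8,-1],[0,0,0],0],[[-1.5,4.8,-1],[0,0,0],0],[[-1.5,4.8,-2],[0,0,0],0],[[-1.2,3.8,-2],[0,0,0],0],[[-1.2,3.8,-3],[0,0,0],0],[[-1.2,3.8,-4],[0,0,0],0],[[-1.2,3.8,-5],[0,0,0],0]]'

```text
time: 8.05
position: [457.7, 94.5, 114.6]
tcp_rot: [3.141, -0.002, 1.867]
force: [-0.3, 0.4, -0.2]
finger_gap: -0.0
finger_force: 0.0
```

Run:
```python
from h import *
im=ctrl.read_camera('wrist')
for n in ('file','lever_pivot','lever_end','arch_end'): print(n,[ (round(r['conf'],2),np.round(r['at'],1)) for r in ctrl.tip_of('wrist',n)[:2]])
cv2.imwrite('pics/n2.png',im['color'][:,:,::-1]); o=ctrl.get_obs();print(o['time'],o['position'],o['force'])
```

```text
file []
lever_pivot []
lever_end [(0.89, array([449.3, 110.4,  47.1]))]
arch_end []
8.3 [457.91004051  93.80718015 114.76667647] [-0.46728807 -1.14735812  0.31729092]
```

View pics/n2.png

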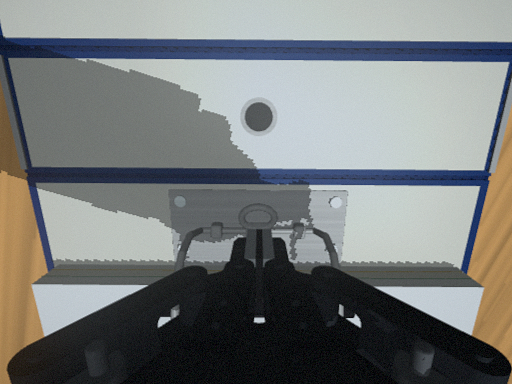

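Lever ring now shows at (258, 215), lying ahead of the fingers; arches have swung over. I'll press near its end to be sure it is home.

>>> jog_arm --increments '[[[-2.5,8,0],[0,0,0],0],[[-3,10,0],[0,0,0],0],[[0,0,0],[0,0,0],0],[[0,0,-5],[0,0,0],0],[[0,0,-5],[0,0,0],0],[[0,0,-4],[0,0,0],0],[[0,0,-3],[0,0,0],0],[[0,0,-2],[0,0,0],0],[[0,0,-2],[0,0,0],0],[[0,0,0],[0,0,0],0]]'

```text
time: 9.3
position: [452.6, 111.5, 94.2]
tcp_rot: [-3.141, -0.0, 1.867]
force: [-1.2, -0.1, 4.0]
finger_gap: 0.2
finger_force: 2.0
```

>>> jog_arm --increments '[[[0,0,10],[0,0,0],0],[[0,0,30],[0,0,0],0],[[0,0,40],[0,0,0],0],[[0,0,40],[0,0,0],0],[[10,-30,20],[0,0,0],0],[[10,-40,0],[0,0,0],0],[[10,-40,0],[0,0,0],0],[[0,0,0],[0,0,0],0],[[0,0,0],[0,0,0],0],[[0,0,0],[0,0,0],0]]'

```text
time: 10.3
position: [482.0, 2.3, 233.9]
tcp_rot: [-3.141, -0.001, 1.867]
force: [-0.8, 0.3, -0.3]
finger_gap: -0.2
finger_force: 0.0
```

Run:
```python
from h import *
im=ctrl.read_camera('wrist');K,R,t=im['camera_matrix'],im['R'],im['t']
for n in ('press_bar',):
    for z in ctrl.silhouettes('wrist',n)[:1]:
        m=z['region'];vv,uu=np.where(m);Z=im['range_z'][m];k=Z>0
        X=(R.T@((np.linalg.solve(K,np.vstack([uu,vv,0*uu+1]))*Z)[:,k]-t[:,None])).T
        print(n,z['conf'],len(X),np.percentile(X[:,2],[10,50,90]).round(1))
for n in ('file','lever_end','arch_end','bar_top','paper_top'): print(n,[ (round(r['conf'],2),np.round(r['at'],1)) for r in ctrl.tip_of('wrist',n)[:2]])
cv2.imwrite('pics/n3.png',im['color'][:,:,::-1]); o=ctrl.get_obs();print(o['time'],o['position'],o['force'])
```

```text
press_bar 0.87 2309 [34.  35.  36.1]
file []
lever_end [(0.96, array([447. , 118.4,  23.6]))]
arch_end [(0.59, array([432. ,  36.6,  63.6]))]
bar_top [(0.94, array([473.2,  48.4,  32.7]))]
paper_top [(0.73, array([496.8, -41.7,  30.5]))]
10.65 [482.38136669   2.2851355  233.83255076] [ 0.55437593 -0.3552435   0.7516594 ]
```

View pics/n3.png

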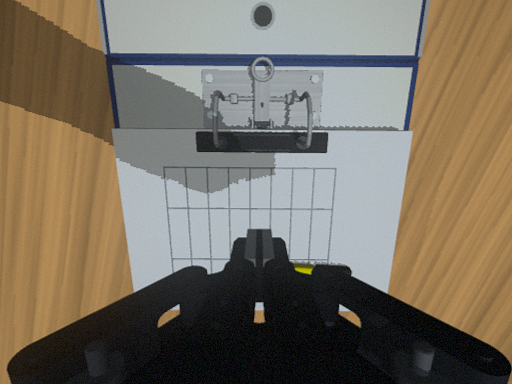

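The lever lies flat with its ring at (262, 68) (end height about 23 mm). The arches meet the posts at (217, 143) and (304, 143), the bar at row 142 is down at 34–35 mm, and the file has not moved. Handing in.

```bash
python3 -c "
from plant import ctrl
print(ctrl.close_job())"
```

```text
the job is handed in; nothing more can be done
None
```

The job is handed in (no verdict was returned): my last wrist picture showed the lever shut with the arches on the posts, the compressor bar flat on the paper, and the file where it lay; nothing but the file was touched.

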